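# Line up the capacitors by height for the amplifier board

### The job

Set out the four loose silver capacitor cans for the amplifier: stand them upright on the four round marks of the black rail, one in the middle of each mark, in order of height, with the tallest on the mark next to the green board at the rail's end and the shortest on the mark farthest from it. Do not tip any can over on the way, and leave all four standing free.

Things in the scene. Friction and masses are not known exactly. Their poses are not given: they have to be found in the camera images.
- cap58: the tallest of four loose, plain silver aluminium capacitor cans: an upright cylinder 58 mm high and 30 mm in diameter with a scored top and a flat black base; about 40 to 90 g. Origin at the centre of its underside, z axis up along the can (it starts upright on the table; any grasp yaw serves).
- cap48: the second tallest of four loose, plain silver aluminium capacitor cans: an upright cylinder 48 mm high and 35 mm in diameter with a scored top and a flat black base; about 40 to 90 g. Origin at the centre of its underside, z axis up along the can (it starts upright on the table; any grasp yaw serves).
- cap38: the third tallest of four loose, plain silver aluminium capacitor cans: an upright cylinder 38 mm high and 25 mm in diameter with a scored top and a flat black base; about 20 to 45 g. Origin at the centre of its underside, z axis up along the can (it starts upright on the table; any grasp yaw serves).
- cap28: the shortest of four loose, plain silver aluminium capacitor cans: an upright cylinder 28 mm high and 30 mm in diameter with a scored top and a flat black base; about 20 to 45 g. Origin at the centre of its underside, z axis up along the can (it starts upright on the table; any grasp yaw serves).
- mark1: number 1 of four alike flat grey discs, 54 mm in diameter with a white ring, in a straight row about 68 mm apart (mark1 to mark4) on a fixed black rail (76 x 290 mm, 5 mm thick, flat on the table). Origin at the centre of the disc's top face, 8 mm above the table, z up, y along the row towards mark4. Fixed. Which can belongs here depends on the end at which the green board stands.
- mark2: number 2 of four alike flat grey discs, 54 mm in diameter with a white ring, in a straight row about 68 mm apart (mark1 to mark4) on a fixed black rail (76 x 290 mm, 5 mm thick, flat on the table). Origin at the centre of the disc's top face, 8 mm above the table, z up, y along the row towards mark4. Fixed. Which can belongs here depends on the end at which the green board stands.
- mark3: number 3 of four alike flat grey discs, 54 mm in diameter with a white ring, in a straight row about 68 mm apart (mark1 to mark4) on a fixed black rail (76 x 290 mm, 5 mm thick, flat on the table). Origin at the centre of the disc's top face, 8 mm above the table, z up, y along the row towards mark4. Fixed. Which can belongs here depends on the end at which the green board stands.
- mark4: number 4 of four alike flat grey discs, 54 mm in diameter with a white ring, in a straight row about 68 mm apart (mark1 to mark4) on a fixed black rail (76 x 290 mm, 5 mm thick, flat on the table). Origin at the centre of the disc's top face, 8 mm above the table, z up, y along the row towards mark4. Fixed. Which can belongs here depends on the end at which the green board stands.
- amp_board: fixed green circuit board, 90 (its y, in line with the row) x 70 mm, 25 mm up on white standoffs 52 mm high in all, just past one end of the rail, beyond mark1 or mark4, centre about 103 mm from that mark's. Past the other end: a finned aluminium heat sink 38 mm high. Other green boards stand well away. Origin on the table under the board's centre, z up.
There are look-alikes about, which are no part of the job. What is shaped like the cap38 but brown or pink is not meant. What is shaped like the amp_board but brown is not meant.

How it is judged:
By the outcome, as a careful person would: the job done as asked, in the order asked, and still so for the second after the job is handed in, with the robot touching nothing.
It also fails if it takes over 106 s, if anything falls off the work surface, if the arm or the gripper's body presses on something with over 40 N, if the wrist force passes 120 N, or if a joint passes its speed limit or range.

### The arm

A 6-joint arm with a two-finger parallel gripper is mounted at the origin on the work surface. World frame = base frame: x ahead of the robot, y to its left, z up, the work surface at z = 0. Lengths are in m, angles in rad, forces in N, time in s.
With the tool pointing down it reaches from about 0.225 to 0.875 m from the base axis. Payload 3.4 kg.
Tool frame: the origin (TCP) lies on the centre line of the jaws, within the pads' length; the fingertips stand 17 mm ahead of it and the grasp point (between the pads) lies 2 mm behind it (nose_length is the distance from the TCP to the fingertips, in m); z points along the fingers, y is the line along which they close (so a half turn about z gives the same grasp; the last joint's range is limited). The gripper opens to 85 mm and grips with 20 to 120 N. Pads are 22 mm wide; open, the fingers measure 114 mm over their backs; the gripper's body (76 mm by 85 mm) begins 54 mm behind the grasp point. The pads swing forward as they close: fully open they stand 13 mm farther back than shut.
Start: joints at [1.009, 0.276, 1.505, -0, 1.361, -0.121], TCP at [0.245, 0.52, 0.248] pointing down, gripper open.
Joint ranges: [-2.89, 2.89], [-0.75, 2.08], [0.22, 2.7], [-1.18, 4.32], [0.11, 2.71], [-2.7, 2.7]. Speed limits (rad/s): [2.57, 2.57, 3.14, 3.14, 3.14, 3.14].

### API

Orientations are given as a unit quaternion [w, x, y, z].
In Python, from rig import get_state, get_image, sign_off, find_in, place_of, nose_length gives the robot as it stands.
- The arm moves only by the tool apply_moves, never from a script. Its argument "deltas" is one flat list of numbers, 5 for each row, row after row: the finger opening in mm, from 0 to 85.4, then the shift along the tool's x, y, z in mm, then the turn about the tool's z in degrees. A call has 1 to 12 rows; each row is the pose to reach, as a shift and turn from the pose commanded when the call began, along the tool's axes at that moment; what a row does not reach only later rows make up. A row lasts 1/12 s, in which the tool goes at most 41.7 mm and 7.16 degrees, less where a joint would pass 70% of its speed; a pose out of reach is approached as far as the arm can. A call with a gripper value outside its range is refused whole. The fingers move at their own pace and stop on an object; "squeeze" is the grip in N (left out, the last holds). Time passes only in rows, so rows that repeat a pose let the fingers close. It gives the time, the measured TCP pose, the force, the opening and the grip force at its end, in the units of the state.
- get_state(): the state, without advancing time (a new reading comes with each control period).
- get_image(name): name is "side" or "top" or "wrist"; returns a dict with "frame" (480x640x3 uint8, red, green, blue), "K" (3x3 intrinsics, pixels), "position" and "orientation" of the camera in the world. Camera axes: x right, y down, z forward; pixel columns grow to the right and rows downward; lengths in m; the calibration is good to about 2 mm. A picture is of the moment at which its call begins. There is no depth.
- sign_off(): hands the job in; it is judged then, once.
Trained networks look in a picture, given as the dict that the camera call returned (one of the last four; its "shot" number tells which), for a name from the list of things; names that differ only in an ending like _2 or _b are one class to them, and where a whole thing is asked for, a point or a joint stands for the part that bears it (a point fixed in the world has none). Each returns a list of dicts, best first, with "score" (0 to 1); they miss things now and then, are a little off and sometimes report something else, mostly with a low value. They report only what shows in the picture. A call takes as long as a camera call. They do not tell look-alikes from the thing itself.
- find_in(query, picture): "point" ([column, row] in pixels, amid what is visible of it).
- place_of(query, picture): "point" ([column, row] in pixels: a listed point, or the origin of a listed thing).
The state is a dict: "clock": time; "qpos": joint angles; "qd": joint speeds; "effort": joint torques, N m; "position": TCP position; "ee_rot": TCP orientation; "contact_force": force on the tool from outside, world axes, zero at the start; "moment": the same for the moment, N m; "width": finger opening in m; "gripper_force": force on a finger pad.
Only numpy, scipy, OpenCV 4.12 (cv2) and the standard library are available. Lean on these libraries where they do the work, as an engineer would, in place of code of your own. Each camera call takes 0.05 s, during which the arm holds its last target. There are 200 camera calls.

## Working session

There is one attempt and no reset: what is moved stays moved. The work goes in short steps, Python scripts to look and compute and a tool call to move; the robot and the scene stay as the last step left them, time stands still between calls to the robot, and variables do not carry over. Pictures are saved under pics/ and viewed, at most 14 in all, crops included, and the job is handed in when it is done.

Besides the shell and the picture viewer there is one more tool, called after "Call:" in YAML: its name, and indented under it one key for each argument. apply_moves: Moves the arm, as the interface text tells. Its arguments: {"type":"object","properties":{"deltas":{"type":"array"},"squeeze":{"type":"number"}},"required":["deltas"]}

```bash
mkdir -p pics; cat > h.py <<'E'
import numpy as np, cv2
from scipy.spatial.transform import Rotation as R
from rig import *
def rot(q): return R.from_quat([q[1],q[2],q[3],q[0]]).as_matrix()
def ray(im,p,z):
    d=rot(im["orientation"])@np.linalg.inv(im["K"])@np.array([p[0],p[1],1.]); o=np.array(im["position"])
    return o+d*(z-o[2])/d[2]
def proj(im,X):
    c=rot(im["orientation"]).T@(np.array(X)-im["position"]); p=np.array(im["K"])@c; return p[:2]/p[2]
def save(im,n): cv2.imwrite(f"pics/{n}.png",im["frame"][:,:,::-1])
E
python3 - <<'E'
from h import *
s=get_state(); print(s["position"],s["ee_rot"],s["clock"],nose_length)
for c in ("top","side"):
    im=get_image(c); save(im,c); print(c,np.round(im["position"],3),np.round(rot(im["orientation"]),2).tolist(),im["K"][0])
    for n in ["cap58","cap48","cap38","cap28","mark1","mark2","mark3","mark4","amp_board"]:
        z=0.008 if "mark" in n else 0
        for r in place_of(n,im)[:4]: print(n,np.round(r["point"]),round(r["score"],2),np.round(ray(im,r["point"],z)[:2],3))
E
```

```text
[0.2450504  0.51962591 0.24744193] [-3.19028066e-04  2.18617748e-01  9.75810152e-01 -8.51772621e-04] 0.0 0.017
top [0.273 0.016 1.396] [[0.02, -0.99, 0.15], [-1.0, -0.02, 0.0], [-0.0, -0.15, -0.99]] [592.25576397   0.         324.36095945]
cap58 [451. 249.] 0.78 [ 0.435 -0.279]
cap58 [225. 251.] 0.7 [0.421 0.256]
cap58 [198. 275.] 0.65 [0.365 0.318]
cap58 [255. 242.] 0.59 [0.444 0.186]
cap48 [451. 249.] 0.78 [ 0.435 -0.279]
cap48 [225. 251.] 0.7 [0.421 0.256]
cap48 [198. 275.] 0.65 [0.365 0.318]
cap48 [255. 242.] 0.59 [0.444 0.186]
cap38 [451. 249.] 0.78 [ 0.435 -0.279]
cap38 [225. 251.] 0.7 [0.421 0.256]
cap38 [198. 275.] 0.65 [0.365 0.318]
cap38 [255. 242.] 0.59 [0.444 0.186]
cap28 [451. 249.] 0.78 [ 0.435 -0.279]
cap28 [225. 251.] 0.7 [0.421 0.256]
cap28 [198. 275.] 0.65 [0.365 0.318]
cap28 [255. 242.] 0.59 [0.444 0.186]
mark1 [295. 166.] 0.8 [0.63  0.094]
mark1 [352. 156.] 0.6 [ 0.658 -0.043]
mark1 [269. 170.] 0.57 [0.618 0.158]
mark2 [295. 166.] 0.8 [0.63  0.094]
mark2 [352. 156.] 0.6 [ 0.658 -0.043]
mark2 [269. 170.] 0.57 [0.618 0.158]
mark3 [295. 166.] 0.8 [0.63  0.094]
mark3 
[... 977 characters left out ...]
.] 0.73 [ 0.441 -0.052]
mark1 [261. 174.] 0.9 [ 0.654 -0.047]
mark1 [216. 215.] 0.85 [0.629 0.094]
mark1 [244. 196.] 0.72 [0.632 0.021]
mark1 [196. 237.] 0.69 [0.612 0.156]
mark2 [261. 174.] 0.9 [ 0.654 -0.047]
mark2 [216. 215.] 0.85 [0.629 0.094]
mark2 [244. 196.] 0.72 [0.632 0.021]
mark2 [196. 237.] 0.69 [0.612 0.156]
mark3 [261. 174.] 0.9 [ 0.654 -0.047]
mark3 [216. 215.] 0.85 [0.629 0.094]
mark3 [244. 196.] 0.72 [0.632 0.021]
mark3 [196. 237.] 0.69 [0.612 0.156]
mark4 [261. 174.] 0.9 [ 0.654 -0.047]
mark4 [216. 215.] 0.85 [0.629 0.094]
mark4 [244. 196.] 0.72 [0.632 0.021]
mark4 [196. 237.] 0.69 [0.612 0.156]
amp_board [301. 431.] 0.88 [0.228 0.294]
amp_board [158. 280.] 0.7 [0.586 0.26 ]
```

View pics/top.png

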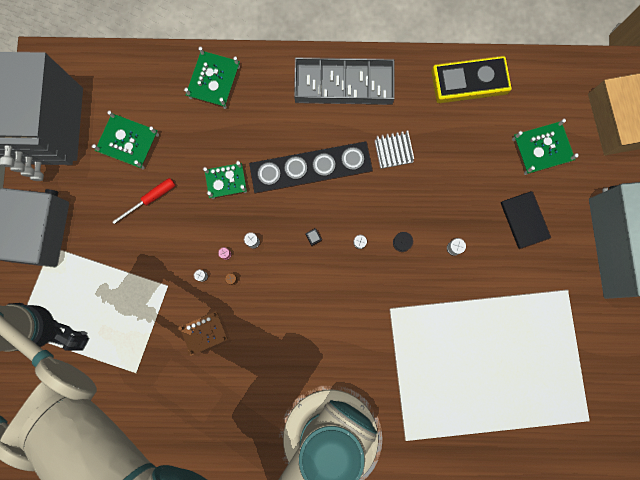

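View pics/side.png

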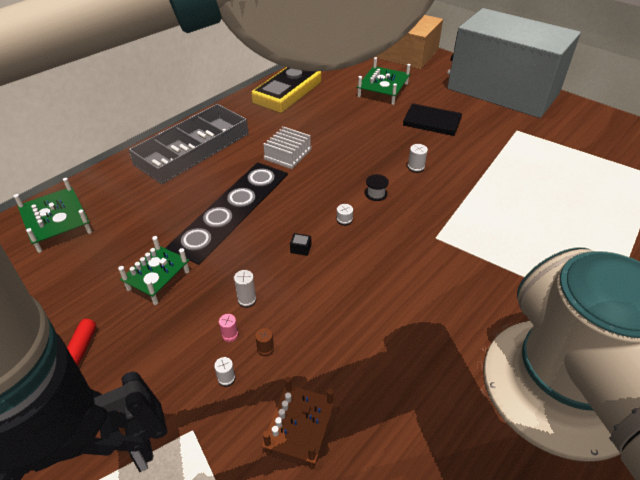

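The green board at top (229,187) / side (155,270) is at the y+ end of the rail, so the tallest can goes at (0.612, 0.156). The heat sink is at the other end.

Silver candidates in the side view:
- (245,288): tall and slim, so cap58.
- (225,371): small, beside the pink (228,327) and brown (265,342) look-alikes, so cap38.
- (345,214): short, so cap28.
- (417,157): wide, so cap48.
- (377,187): has a black top and isn't plain silver, so not meant.

I'll refine the positions and confirm this in a crop.

```bash
python3 - <<'E'
from h import *
t=get_image("top"); s=get_image("side")
def blob(im,p,r,thr=150):
    f=im["frame"].astype(int); x0,y0=int(p[0]-r),int(p[1]-r)
    c=f[y0:y0+2*r+1,x0:x0+2*r+1]; m=((c.min(2)>thr)&(c.max(2)-c.min(2)<40)).astype(np.uint8)
    n,l,st,ce=cv2.connectedComponentsWithStats(m); k=1+np.argmax(st[1:,4]); pts=np.argwhere(l==k)[:,::-1]
    (cx,cy),rad=cv2.minEnclosingCircle(pts.astype(np.float32)); hull=cv2.convexHull(pts.astype(np.float32)); M=cv2.moments(hull)
    return np.array([M["m10"]/M["m00"]+x0,M["m01"]/M["m00"]+y0]),rad,st[k]
for n,p,h in [("cap58",(251,240),58),("cap48",(458,246),48),("cap38",(200,275),38),("cap28",(360,241),28)]:
    c,r,st=blob(t,p,12); print(n,np.round(c,1),round(r,1),st,"top:",np.round(ray(t,c,h/1000)[:2],4),"base",[np.round(proj(s,[*ray(t,c,h/1000)[:2],z]),0).tolist() for z in (0,h/1000)])
for p in [(269,173),(296,168),(324,164),(352,158)]:
    c,r,st=blob(t,p,14); print("mark top",np.round(c,1),round(r,1),np.round(ray(t,c,.008)[:2],4))
for p in [(196,239),(218,217),(241,197),(261,177)]:
    c,r,st=blob(s,p,18); print("mark side",np.round(c,1),round(r,1),np.round(ray(s,c,.008)[:2],4))
f=s["frame"][130:400,180:450,::-1]; cv2.imwrite("pics/crop.png",cv2.resize(f,None,fx=2.2,fy=2.2,interpolation=cv2.INTER_CUBIC))
E
```

```text
cap58 [250.2 238.9] 6.5 [  5   5  13  13 131] top: [0.4439 0.1899] base [[247.0, 300.0], [243.0, 276.0]]
cap48 [457.9 245.7] 7.6 [  5   5  15  15 179] top: [ 0.4379 -0.2851] base [[416.0, 167.0], [419.0, 148.0]]
cap38 [199. 275.] 5.4 [ 6  7 11 11 91] top: [0.3612 0.3067] base [[226.0, 378.0], [223.0, 364.0]]
cap28 [360. 241.] 6.4 [  6   6  13  13 125] top: [ 0.4474 -0.062 ] base [[344.0, 219.0], [345.0, 208.0]]
mark top [268.5 172.9] 10.8 [0.6111 0.1581]
mark top [295.3 167. ] 10.7 [0.6267 0.0942]
mark top [323.6 163.7] 10.7 [0.636  0.0262]
mark top [352.2 157.5] 10.7 [ 0.6527 -0.0427]
mark side [195.6 238.2] 12.9 [0.6097 0.1588]
mark side [217.2 216.2] 12.3 [0.6252 0.0946]
mark side [240.7 196.4] 11.8 [0.6343 0.027 ]
mark side [260.4 176.5] 11.2 [ 0.6505 -0.0419]
```

View pics/crop.png

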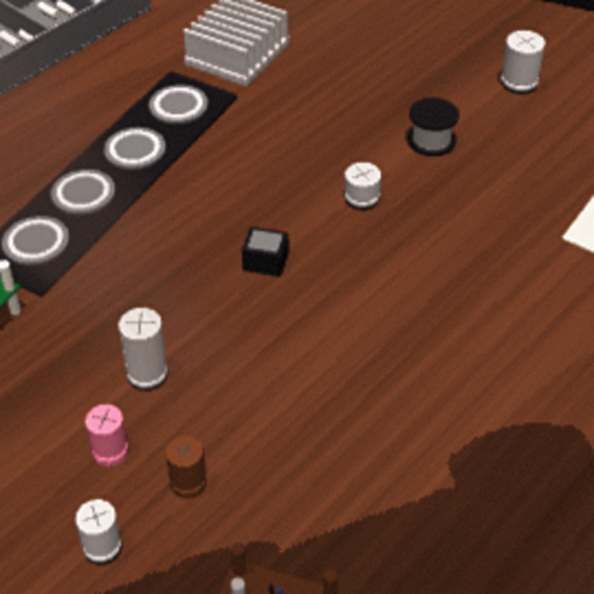

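The crop confirms all four plain silver cans. The pink, brown and black-topped ones are not meant. First I'll hover over cap38.

Call:
apply_moves:
  deltas: [55,-196,-143,97,53,55,-196,-143,97,53,55,-196,-143,97,53,55,-196,-143,97,53,55,-196,-143,97,53,55,-196,-143,97,53,55,-196,-143,97,53,55,-196,-143,97,53,55,-196,-143,97,53,55,-196,-143,97,53]
  squeeze: 25

```text
clock: 1.93
position: [0.3619, 0.3071, 0.1515]
ee_rot: [-0.0, 0.631, 0.776, 0.0]
contact_force: [-0.1, -0.3, 0.5]
width: 0.0554
gripper_force: 0.0
```

```bash
cat >> h.py <<'E'
MK=dict(A=(.6104,.1585),B=(.6260,.0944),C=(.6352,.0266),D=(.6516,-.0423))
def shift(X,z):
    s=get_state(); T=rot(s["ee_rot"]); d=T.T@(np.array([X[0],X[1],z])-s["position"])*1000
    print("tcp",np.round(s["position"],4),"yaw_y",round(np.degrees(np.arctan2(T[1,1],T[0,1])),1),"shift",np.round(d,1),"t",s["clock"])
E
python3 - <<'E'
from h import *
im=get_image("wrist"); save(im,"w1"); shift((.3612,.3067),.024)
print(np.round(im["position"],3),np.round(proj(im,[.3612,.3067,.038])),np.round(proj(im,[.3612,.3067,0])))
for r in place_of("cap38",im): print(np.round(r["point"],1),round(r["score"],2),np.round(ray(im,r["point"],0)[:2],4))
E
```

```text
tcp [0.3618 0.3075 0.1516] yaw_y 11.8 shift [ -0.7  -0.8 127.6] t 1.9833
[0.347 0.38  0.278] [328. 243.] [328. 230.]
[324.2 231.1] 0.91 [0.3583 0.3049]
[302.6 304.8] 0.89 [0.353  0.2328]
[367.7 298.2] 0.77 [0.4095 0.2513]
[385.3 361.6] 0.74 [0.442  0.1893]
```

View pics/w1.png

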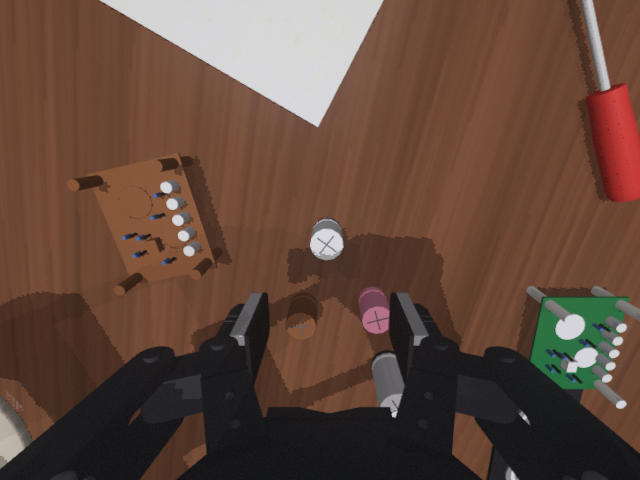

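The can's top shows at (326,244), against (328,243) predicted, so it's about 1 mm out. Descend and grip.

Call:
apply_moves:
  deltas: [55,-1,-1,40,0,55,-1,-1,80,0,55,-1,-1,110,0,55,-1,-1,127,0,55,-1,-1,127,0,20,-1,-1,127,0,20,-1,-1,127,0,20,-1,-1,127,0,20,-1,-1,127,0,20,-1,-1,127,0,20,-1,-1,127,0]
  squeeze: 25

```text
clock: 2.95
position: [0.3619, 0.3068, 0.0258]
ee_rot: [0.0, 0.631, 0.776, 0.002]
contact_force: [-0.8, -0.6, 7.1]
width: 0.0241
gripper_force: 25.1
```

```bash
python3 - <<'E'
from h import *
shift(MK["C"],.032+.09); print(get_state()["width"],get_state()["gripper_force"])
E
```

```text
tcp [0.3619 0.3068 0.0258] yaw_y 11.7 shift [-329.8  210.8  -96. ] t 2.95
0.0241309101921965 25.054197907447815
```

Call:
apply_moves:
  deltas: [20,0,0,-35,0,20,0,0,-75,0,20,-20,13,-96,0,20,-52,33,-96,0,20,-87,56,-96,0,20,-122,78,-96,0,20,-157,100,-96,0,20,-192,123,-96,0,20,-227,145,-96,0,20,-262,167,-96,0,20,-297,190,-96,0,20,-330,211,-96,0]

```text
clock: 3.95
position: [0.6359, 0.0237, 0.1207]
ee_rot: [0.0, 0.631, 0.776, 0.0]
contact_force: [0.6, -0.2, -0.8]
width: 0.0238
gripper_force: 24.8
```

Call:
apply_moves:
  deltas: [20,0,0,0,0,20,0,0,0,0]

```text
clock: 4.12
position: [0.6358, 0.0238, 0.1201]
ee_rot: [0.0, 0.632, 0.775, 0.0]
contact_force: [-0.6, 1.7, -0.5]
width: 0.0241
gripper_force: 24.8
```

```bash
python3 - <<'E'
from h import *
im=get_image("wrist"); save(im,"w2"); shift(MK["C"],.0345)
for r in place_of("mark1",im): print(np.round(r["point"],1),round(r["score"],2),np.round(ray(im,r["point"],.008)[:2],4))
E
```

```text
tcp [0.6342 0.0252 0.12  ] yaw_y 11.6 shift [ 1.1  1.4 85.5] t 4.1667
[325.3 243.7] 0.98 [0.6333 0.0228]
[332.5 143. ] 0.9 [0.624  0.0937]
[333.3  34.7] 0.7 [0.6113 0.157 ]
```

View pics/w2.png

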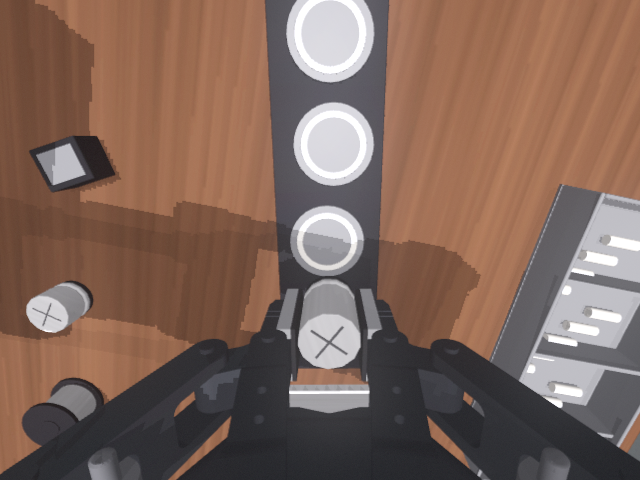

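The pads hold cap38 upright, and mark C's ring is centred at about (326,242), matching to 1–2 mm. Lower, release and lift.

Call:
apply_moves:
  deltas: [20,1,0,30,0,20,1,0,60,0,20,1,0,76,0,20,1,0,82,0,20,1,0,85,0,20,1,0,85,0,20,1,0,85,0]

```text
clock: 4.8
position: [0.6351, 0.0273, 0.0367]
ee_rot: [0.001, 0.631, 0.776, 0.001]
contact_force: [0.4, 0.4, 0.1]
width: 0.0243
gripper_force: 24.8
```

```bash
python3 - <<'E'
from h import *
s=get_state();print(s["position"],s["contact_force"])
E
```

```text
[0.63506502 0.02727306 0.03668501] [0.42354353 0.39667349 0.11836121]
```

Call:
apply_moves:
  deltas: [20,0,0,1,0,20,0,0,2,0,20,0,0,2,0]

```text
clock: 5.05
position: [0.6348, 0.0267, 0.034]
ee_rot: [0.001, 0.631, 0.776, 0.0]
contact_force: [-0.5, -0.3, -0.7]
width: 0.0241
gripper_force: 24.8
```

Call:
apply_moves:
  deltas: [20,0,0,1,0,20,0,0,1,0,20,0,0,1,0]

```text
clock: 5.3
position: [0.6348, 0.0267, 0.0338]
ee_rot: [0.001, 0.631, 0.776, 0.0]
contact_force: [-1.3, -0.1, 6.1]
width: 0.0241
gripper_force: 25.5
```

Call:
apply_moves:
  deltas: [30,0,0,0,0,40,0,0,0,0,50,0,0,0,0,55,0,0,0,0,55,0,0,-30,0,55,0,0,-70,0,55,0,0,-110,0,55,0,0,-120,0]

```text
clock: 5.97
position: [0.638, 0.0266, 0.1589]
ee_rot: [0.005, 0.631, 0.776, 0.003]
contact_force: [0.5, -1.1, 1.7]
width: 0.0549
gripper_force: 0.0
```

```bash
python3 - <<'E'
from h import *
shift((.4474,-.062),.15)
E
```

```text
tcp [0.638  0.0266 0.1589] yaw_y 11.8 shift [ -47.9 -204.7    6.8] t 5.9667
```

Call:
apply_moves:
  deltas: [55,-10,-40,0,0,55,-20,-80,0,0,55,-29,-120,0,0,55,-39,-160,0,0,55,-48,-190,0,0,55,-48,-202,0,0,55,-48,-202,0,0,55,-48,-202,0,0]

```text
clock: 6.63
position: [0.4473, -0.0615, 0.1527]
ee_rot: [0.001, 0.632, 0.775, 0.001]
contact_force: [0.2, 1.4, 0.2]
width: 0.0551
gripper_force: 0.0
```

```bash
cat >> h.py <<'E'
def top_of(im,guess,h,r=40):
    "bright blob (can top) near the guess -> world xy"
    p=proj(im,[*guess,h]); x0,y0=int(p[0]-r),int(p[1]-r); g=im["frame"][max(y0,0):y0+2*r,max(x0,0):x0+2*r].min(2)
    m=(g>185).astype(np.uint8); n,l,st,ce=cv2.connectedComponentsWithStats(m); k=1+np.argmax(st[1:,4])
    hull=cv2.convexHull(np.argwhere(l==k)[:,::-1].astype(np.float32)); M=cv2.moments(hull)
    c=np.array([M["m10"]/M["m00"]+max(x0,0),M["m01"]/M["m00"]+max(y0,0)]); print("pred",np.round(p),"blob",np.round(c,1),st[k],"world",np.round(ray(im,c,h)[:2],4))
E
python3 - <<'E'
from h import *
im=get_image("wrist"); save(im,"w3"); shift((.4474,-.062),.021); top_of(im,(.4474,-.062),.028)
for r in place_of("cap28",im)[:4]: print(np.round(r["point"],1),round(r["score"],2),np.round(ray(im,r["point"],0)[:2],4))
E
```

```text
tcp [ 0.4482 -0.0614  0.1527] yaw_y 11.7 shift [ -0.4  -1.3 131.7] t 6.6833
pred [329. 239.] blob [317.4 238.2] [ 20  29  22  23 313] world [ 0.4388 -0.0631]
[583.  172.9] 0.77 [0.6402 0.0265]
[326.5 228. ] 0.64 [ 0.4454 -0.0609]
```

View pics/w3.png

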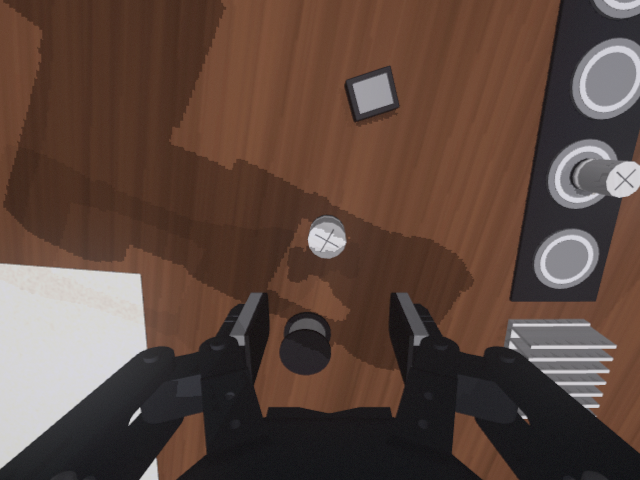

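cap28's top shows at (327,238), against (329,239) predicted. cap38 is standing on mark C at (583,175). Grip cap28.

Call:
apply_moves:
  deltas: [55,0,-1,40,0,55,0,-1,80,0,55,0,-1,115,0,55,0,-1,130,0,55,0,-1,130,0,20,0,-1,130,0,20,0,-1,130,0,20,0,-1,130,0,20,0,-1,130,0,20,0,-1,130,0,20,0,-1,130,0]
  squeeze: 25

```text
clock: 7.65
position: [0.4461, -0.0617, 0.0232]
ee_rot: [0.001, 0.631, 0.776, 0.001]
contact_force: [0.3, 0.5, 3.1]
width: 0.0287
gripper_force: 25.0
```

```bash
python3 - <<'E'
from h import *
shift(MK["D"],.021+.008+.09)
E
```

```text
tcp [ 0.4461 -0.0617  0.0232] yaw_y 11.7 shift [-22.9 205.3 -95.3] t 7.65
```

Call:
apply_moves:
  deltas: [20,0,0,-35,0,20,0,0,-75,0,20,-2,15,-96,0,20,-6,50,-96,0,20,-10,85,-96,0,20,-14,120,-96,0,20,-18,155,-96,0,20,-21,185,-96,0,20,-23,205,-96,0,20,-23,205,-96,0,20,-23,205,-96,0]

```text
clock: 8.57
position: [0.6512, -0.0422, 0.1179]
ee_rot: [-0.0, 0.631, 0.776, -0.0]
contact_force: [-0.7, 0.0, -0.4]
width: 0.0295
gripper_force: 25.0
```

```bash
python3 - <<'E'
from h import *
im=get_image("wrist"); save(im,"w4"); shift(MK["D"],.0312)
for r in place_of("mark1",im): print(np.round(r["point"],1),round(r["score"],2),np.round(ray(im,r["point"],.008)[:2],4))
for r in place_of("cap38",im): print(np.round(r["point"],1),round(r["score"],2),np.round(ray(im,r["point"],.008)[:2],4))
E
```

```text
tcp [ 0.6499 -0.0423  0.1179] yaw_y 11.8 shift [-0.4  1.8 86.7] t 8.6167
[329.3 245.7] 0.94 [ 0.6516 -0.0434]
[331.4  28.4] 0.85 [0.6244 0.0935]
[326.6 142.4] 0.91 [0.635  0.0273]
[ 46.8 443.1] 0.68 [ 0.4419 -0.2766]
[329.5 299.7] 0.6 [ 0.6607 -0.0862]
```

View pics/w4.png

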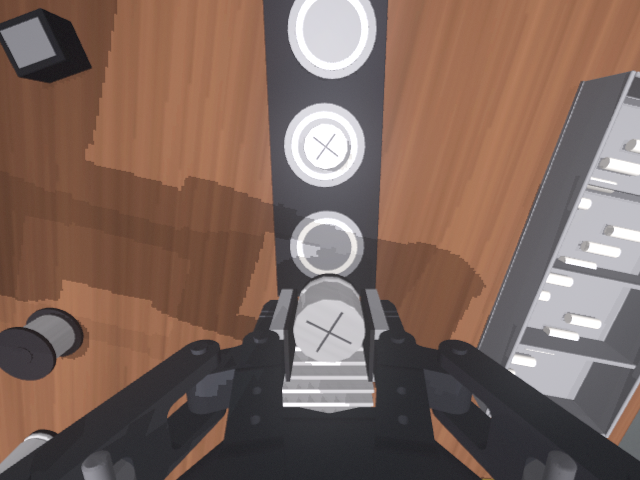

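cap38 at (326,146) sits concentric on mark C. cap28 hangs over mark D at (327,245). Lower it.

Call:
apply_moves:
  deltas: [20,0,1,30,0,20,0,1,60,0,20,0,1,76,0,20,0,1,83,0,20,0,1,85,0,20,0,1,86,0,20,0,1,87,0,20,0,1,87,0]

```text
clock: 9.38
position: [0.6526, -0.0423, 0.0327]
ee_rot: [0.001, 0.631, 0.776, 0.001]
contact_force: [-0.1, -0.3, 0.0]
width: 0.0293
gripper_force: 25.0
```

Call:
apply_moves:
  deltas: [20,0,0,1,0,20,0,0,2,0,20,0,0,2,0]

```text
clock: 9.63
position: [0.6526, -0.0423, 0.0312]
ee_rot: [0.001, 0.631, 0.776, 0.001]
contact_force: [-0.6, 1.0, 6.2]
width: 0.0288
gripper_force: 25.6
```

Call:
apply_moves:
  deltas: [30,0,0,0,0,40,0,0,0,0,50,0,0,0,0,60,0,0,0,0,62,0,0,-30,0,62,0,0,-70,0,62,0,0,-110,0,62,0,0,-120,0]

```text
clock: 10.3
position: [0.6553, -0.0427, 0.156]
ee_rot: [0.005, 0.631, 0.776, 0.003]
contact_force: [0.7, 0.0, 0.5]
width: 0.062
gripper_force: 0.0
```

Call:
apply_moves:
  deltas: [62,-22,-30,0,0,62,-44,-60,0,0,62,-67,-90,0,0,62,-90,-120,0,0,62,-112,-150,0,0,62,-135,-180,0,0,62,-157,-210,0,0,62,-180,-240,0,0,62,-194,-259,0,0,62,-194,-259,0,0,62,-194,-259,0,0]

```text
clock: 11.22
position: [0.4369, -0.2855, 0.1491]
ee_rot: [-0.0, 0.632, 0.775, 0.0]
contact_force: [-0.0, 0.1, 0.1]
width: 0.0619
gripper_force: 0.0
```

```bash
python3 - <<'E'
from h import *
im=get_image("wrist"); save(im,"w5"); shift((.4379,-.2851),.029); print(proj(im,(.4379,-.2851,.048)))
for r in place_of("cap48",im)[:4]: print(np.round(r["point"],1),round(r["score"],2),np.round(ray(im,r["point"],0)[:2],4))
E
```

```text
tcp [ 0.4376 -0.2848  0.1491] yaw_y 11.7 shift [ -0.4   0.2 120.1] t 11.2667
[330.42639498 247.58157947]
[327.1 230.8] 0.6 [ 0.4355 -0.2863]
```

View pics/w5.png

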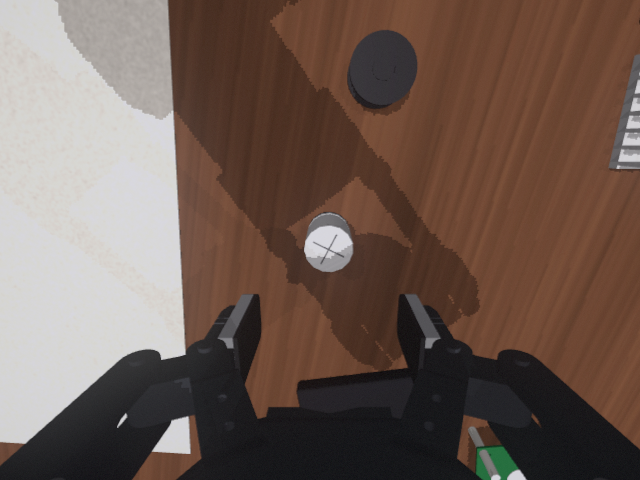

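cap48's top is at (329,249), against (330,248) predicted. Grip it.

Call:
apply_moves:
  deltas: [62,0,0,40,0,62,0,0,80,0,62,0,0,108,0,62,0,0,120,0,62,0,0,120,0,25,0,0,120,0,25,0,0,120,0,25,0,0,120,0,25,0,0,120,0,25,0,0,120,0,25,0,0,120,0]
  squeeze: 30

```text
clock: 12.23
position: [0.4386, -0.2852, 0.0305]
ee_rot: [0.001, 0.631, 0.776, 0.0]
contact_force: [-0.3, 1.5, 5.8]
width: 0.0342
gripper_force: 30.2
```

```bash
python3 - <<'E'
from h import *
shift((.6250,.0942),.03+.008+.11)
E
```

```text
tcp [ 0.4386 -0.2852  0.0305] yaw_y 11.7 shift [ 333.4  259.9 -117.6] t 12.2333
```

Call:
apply_moves:
  deltas: [25,0,0,-38,0,25,0,0,-76,0,25,0,0,-112,0,25,25,20,-118,0,25,55,43,-118,0,25,85,66,-118,0,25,115,90,-118,0,25,145,113,-118,0,25,175,136,-118,0,25,205,160,-118,0,25,235,183,-118,0,25,265,207,-118,0]

```text
clock: 13.23
position: [0.5865, 0.0185, 0.1474]
ee_rot: [-0.0, 0.631, 0.776, -0.0]
contact_force: [0.7, -0.2, 0.4]
width: 0.0347
gripper_force: 30.3
```

Call:
apply_moves:
  deltas: [25,30,23,0,0,25,58,45,0,0,25,68,53,0,0,25,68,53,0,0,25,68,53,0,0]

```text
clock: 13.65
position: [0.6239, 0.0941, 0.1469]
ee_rot: [-0.0, 0.63, 0.776, -0.001]
contact_force: [-0.3, -0.6, -1.1]
width: 0.0339
gripper_force: 30.3
```

```bash
python3 - <<'E'
from h import *
shift((.6250,.0942),.0395); im=get_image("wrist"); shift((.6250,.0942),.0395)
for r in place_of("mark1",im): print(np.round(r["point"],1),round(r["score"],2),np.round(ray(im,r["point"],.008)[:2],4))
E
```

```text
tcp [0.6239 0.0941 0.1469] yaw_y 11.8 shift [-1.000e-01  1.200e+00  1.074e+02] t 13.65
tcp [0.6235 0.0933 0.147 ] yaw_y 11.8 shift [  0.7   1.8 107.5] t 13.7
[329.2 152.4] 0.96 [0.6108 0.1564]
[329.7 234.2] 0.95 [0.6244 0.0935]
```

Call:
apply_moves:
  deltas: [25,0,1,38,0,25,0,1,75,0,25,0,1,95,0,25,0,1,103,0,25,0,1,106,0,25,0,1,107,0,25,0,1,108,0,25,0,1,108,0]

```text
clock: 14.42
position: [0.6266, 0.0941, 0.041]
ee_rot: [0.001, 0.631, 0.776, 0.001]
contact_force: [0.3, -0.2, -0.0]
width: 0.0342
gripper_force: 30.3
```

Call:
apply_moves:
  deltas: [25,0,0,1,0,25,0,0,2,0,25,0,0,2,0]

```text
clock: 14.67
position: [0.6262, 0.0945, 0.0385]
ee_rot: [0.001, 0.631, 0.776, 0.001]
contact_force: [-0.1, 0.3, 3.2]
width: 0.0342
gripper_force: 30.6
```

Call:
apply_moves:
  deltas: [35,0,0,0,0,45,0,0,0,0,55,0,0,0,0,60,0,0,0,0,60,0,0,-30,0,60,0,0,-70,0,60,0,0,-110,0,60,0,0,-125,0]

```text
clock: 15.33
position: [0.6281, 0.0945, 0.168]
ee_rot: [0.003, 0.631, 0.776, 0.003]
contact_force: [1.4, 0.1, 0.7]
width: 0.0602
gripper_force: 0.0
```

Call:
apply_moves:
  deltas: [58,25,-30,0,0,58,50,-61,0,0,58,75,-91,0,0,58,100,-121,0,0,58,122,-148,0,0,58,131,-159,0,0,58,131,-159,0,0,58,131,-159,0,0]

```text
clock: 16.0
position: [0.4435, 0.1905, 0.1627]
ee_rot: [0.001, 0.63, 0.776, 0.001]
contact_force: [1.6, -0.4, -0.0]
width: 0.0583
gripper_force: 0.0
```

```bash
python3 - <<'E'
from h import *
im=get_image("wrist"); save(im,"w6"); shift((.4439,.1899),.034); print(proj(im,(.4439,.1899,.058)))
E
```

```text
tcp [0.4446 0.1902 0.1627] yaw_y 11.8 shift [-1.000e-01 -1.000e+00  1.287e+02] t 16.05
[328.98770765 247.0422551 ]
```

View pics/w6.png

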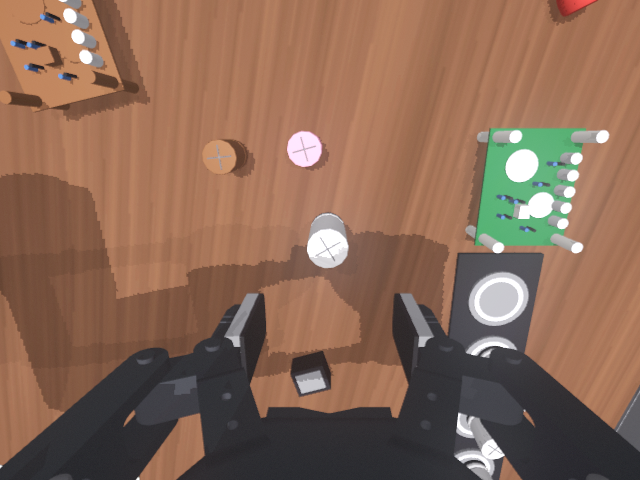

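cap58's top is at (328,248), against (329,247) predicted, and nothing is in the fingers' way. Grip it.

Call:
apply_moves:
  deltas: [58,0,0,40,0,58,0,0,80,0,58,0,0,115,0,58,0,0,129,0,58,0,0,129,0,20,0,0,129,0,20,0,0,129,0,20,0,0,129,0,20,0,0,129,0,20,0,0,129,0,20,0,0,129,0]
  squeeze: 30

```text
clock: 16.97
position: [0.4442, 0.1905, 0.0345]
ee_rot: [0.001, 0.631, 0.776, 0.001]
contact_force: [1.1, -0.3, 5.7]
width: 0.0293
gripper_force: 29.7
```

```bash
python3 - <<'E'
from h import *
shift((.6107,.158),.154)
E
```

```text
tcp [0.4442 0.1905 0.0345] yaw_y 11.8 shift [ -65.7  156.8 -119.1] t 16.9667
```

Call:
apply_moves:
  deltas: [20,0,0,-38,0,20,0,0,-76,0,20,0,0,-112,0,20,-12,29,-119,0,20,-25,60,-119,0,20,-38,90,-119,0,20,-50,120,-119,0,20,-60,143,-119,0,20,-66,157,-119,0,20,-66,157,-119,0,20,-66,157,-119,0]

```text
clock: 17.88
position: [0.61, 0.1574, 0.1519]
ee_rot: [-0.001, 0.631, 0.776, -0.0]
contact_force: [-0.9, -0.9, 0.2]
width: 0.0292
gripper_force: 30.0
```

```bash
python3 - <<'E'
from h import *
im=get_image("wrist"); shift((.6107,.158),.0435)
for r in place_of("mark1",im): print(np.round(r["point"],1),round(r["score"],2),np.round(ray(im,r["point"],.008)[:2],4))
E
```

```text
tcp [0.609  0.1577 0.1519] yaw_y 11.7 shift [-1.000e-01  1.900e+00  1.084e+02] t 17.9333
[328.8 232.3] 0.86 [0.6098 0.157 ]
```

Call:
apply_moves:
  deltas: [20,0,1,38,0,20,0,1,75,0,20,0,1,95,0,20,0,1,103,0,20,0,1,106,0,20,0,1,107,0,20,0,1,108,0,20,0,1,108,0]

```text
clock: 18.65
position: [0.6123, 0.1581, 0.0461]
ee_rot: [0.001, 0.631, 0.776, 0.001]
contact_force: [0.4, 0.1, 0.2]
width: 0.0289
gripper_force: 30.0
```

Call:
apply_moves:
  deltas: [20,0,0,1,0,20,0,0,2,0,20,0,0,2,0]

```text
clock: 18.9
position: [0.6115, 0.1578, 0.0428]
ee_rot: [0.0, 0.631, 0.776, 0.0]
contact_force: [-0.3, 0.4, -0.9]
width: 0.029
gripper_force: 30.0
```

Call:
apply_moves:
  deltas: [20,0,0,1,0,20,0,0,1,0,20,0,0,1,0]

```text
clock: 19.15
position: [0.6115, 0.1578, 0.0425]
ee_rot: [0.0, 0.631, 0.776, 0.0]
contact_force: [-1.3, 0.6, 6.2]
width: 0.0292
gripper_force: 30.5
```

Contact, so release and lift, then back away to look at the row.

Call:
apply_moves:
  deltas: [30,0,0,0,0,40,0,0,0,0,50,0,0,0,0,60,0,0,0,0,60,0,0,-30,0,60,0,0,-70,0,60,0,0,-110,0,60,0,0,-150,0,60,0,0,-170,0]

```text
clock: 19.9
position: [0.6133, 0.1581, 0.2167]
ee_rot: [0.003, 0.631, 0.776, 0.003]
contact_force: [0.1, 0.3, 0.9]
width: 0.0602
gripper_force: 0.0
```

Call:
apply_moves:
  deltas: [60,-35,-10,-10,0,60,-70,-20,-20,0,60,-105,-30,-30,0,60,-140,-30,-40,0,60,-175,-30,-40,0,60,-175,-30,-40,0,60,-175,-30,-40,0]

```text
clock: 20.48
position: [0.6176, -0.0215, 0.251]
ee_rot: [-0.0, 0.632, 0.775, 0.0]
contact_force: [0.2, 0.0, 0.1]
width: 0.0595
gripper_force: 0.0
```

```bash
python3 - <<'E'
from h import *
im=get_image("wrist"); save(im,"w7"); t=get_image("top"); s=get_image("side")
a=t["frame"][130:210,190:430,::-1]; b=s["frame"][120:300,100:340,::-1]
a=cv2.resize(a,(720,240),interpolation=cv2.INTER_CUBIC); b=cv2.resize(b,(480,360),interpolation=cv2.INTER_CUBIC)
o=np.zeros((600,720,3),np.uint8); o[:240]=a; o[240:,:480]=b; cv2.imwrite("pics/end.png",o)
for r in place_of("mark1",im)+place_of("cap58",im): print(np.round(r["point"],1),round(r["score"],2),np.round(ray(im,r["point"],.008)[:2],4))
E
```

```text
[350.  234.4] 0.82 [ 0.647  -0.0463]
[358.8  23.3] 0.71 [0.6096 0.1593]
[356.1  96.6] 0.64 [0.6215 0.0959]
[350.4 167.4] 0.6 [0.6312 0.0264]
[353.  231.1] 0.94 [ 0.6495 -0.0418]
[359.2 100. ] 0.85 [0.6253 0.0934]
[361.   23.7] 0.84 [0.6118 0.1594]
```

View pics/end.png

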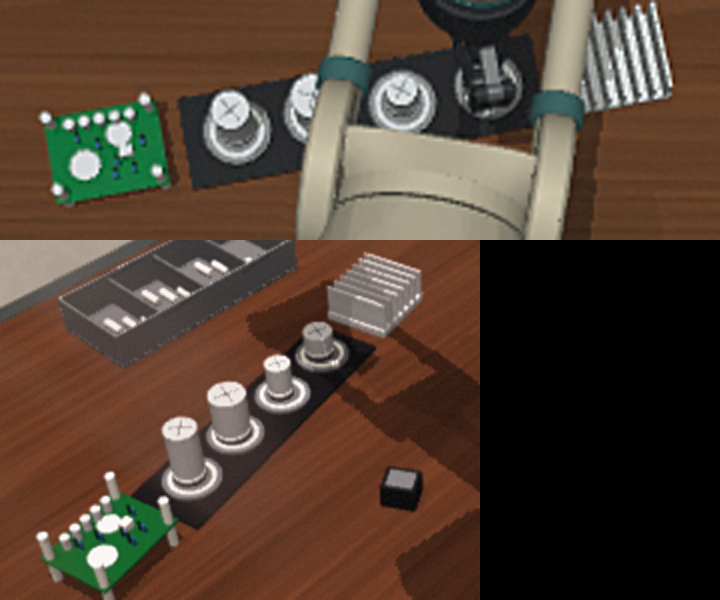

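View pics/w7.png

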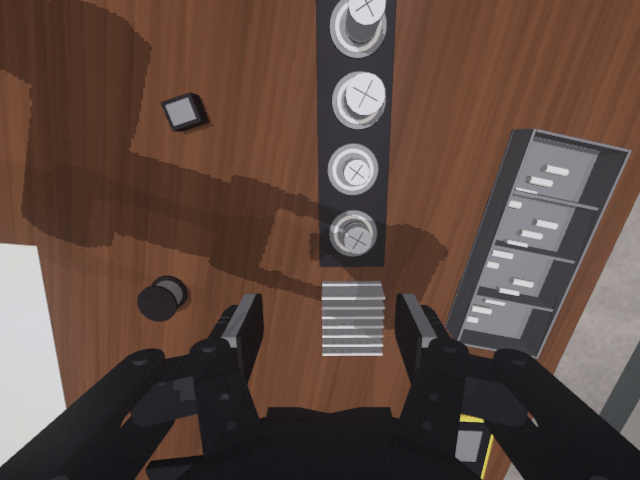

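All four cans are upright and free, in order from the board: cap58, cap48, cap38, cap28. Each sits within a couple of millimetres of its ring's centre, in wrist view at (358,24), (358,99), (352,168) and (353,233). The gripper is clear, so I'm handing in.

```bash
python3 -c "
from rig import *
print(sign_off())"
```

```text
the job is handed in; nothing more can be done
None
```

All four cans stand free and upright on their marks, tallest next to the green board to shortest by the heat sink, each within about 2–3 mm of its mark's centre; I handed the job in at about 20.6 s of the 106 s allowed, and the hand-in returned no verdict.

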